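# Tablet over the cup with the tongs

## Task

Chlorine tablets must not be handled directly: pick up the steel tongs from the ledge, close them on the round white tablet lying on the ceramic bar holder, and lift it off without the gripper ever touching the tablet. Carry it over to the steel cup and finish holding it there in the tongs, still, a few centimetres above the middle of the cup's mouth: do not drop it in or let go of the tongs. Leave the holder, the cup and everything else where they stand.

Things in the scene. Friction and masses are not known exactly. Their poses are not given: they have to be found in the camera images.
- tongs: Spring-loaded steel tongs lying flat on the ledge: two arms side by side in an open V, hinged at the back. 263 mm long, 24 mm high as they lie, 110 g, balanced within 15 mm of the origin. Origin: on the centre line at the underside, midway between the grey grip faces outside the arms; x points to the tips, z up. Hinge axis at x = -100 mm, back end -125, tip ends +138 mm.
- tongs_grip (a point): Point on the centre line between the grip faces (each 46 mm long, 22 mm high), 12 mm above the tongs' underside. Across the grip faces (y): 61 mm open at rest, 43 mm when closed on the tablet; half squeezed to 52 mm they can already be carried, open.
- tongs_tips (a point): Point on the centre line between the two flat tip pads (42 mm long, 24 mm high), 117 mm ahead of tongs_grip at the same height; the tablet should sit here. Gap between the pads: 76 mm open, about 56 mm half squeezed, 36 mm on the tablet.
- tongs_left (a joint): Closing angle of each tong arm (coupled): 0 open at rest, 0.045 half squeezed, 0.09 on the tablet, 0.16 fully shut. A spring opens them: squeezing at the grip faces takes 4 N to start, 6 N at the tablet's width; of any further squeeze 45 % reaches the tips (25 N at the grip pinches the tablet with about 9 N).
- tablet: White round tablet, an upright cylinder 36 mm in diameter and 28 mm tall, about 40 g, standing on the ribs of the bar holder (its underside 30 mm above the ledge). Origin at the centre of its underside.
- tablet_center (a point): Centre of the tablet, 14 mm above its underside.
- holder: Pale blue ceramic bar holder, a ribbed block 110 (x) x 80 (y) mm, 30 mm high to the top of its ribs, no rim, 450 g, standing loose on the ledge. Origin at centre of underside.
- cup: Open stainless steel cup, mouth 90 mm in diameter outside and 84 mm inside, 85 mm tall, loose, 180 g. Origin at centre of underside.
- cup_rim (a point): Centre of the cup's mouth, 85 mm above the ledge.
- bottle: White plastic bottle with twist cap, 72 mm diameter, 210 mm tall; origin at centre of underside. Bystander.
- soap: Cream bar of soap lying on the ledge, 85 x 50 x 30 mm; origin at centre of underside. Bystander.
- brush: Scrubbing brush with wooden back, 130 x 50 x 38 mm; origin at centre of underside. Bystander.
- pegbox: Grey open box of clothes pegs, 120 x 170 x 70 mm; origin at centre of underside. Bystander.
- jar: Glass jar with a metal lid, 70 mm diameter, 100 mm tall; origin at centre of underside. Bystander.
Not all that is in view belongs to the job. What is meant by the holder is not red, and is the smaller of those in its own colour.

How it is judged:
By the outcome, as a careful person would: the job done as asked, in the order asked, and still so for the second after the job is handed in, while the arm keeps its last pose, push and grip.
It also fails if it takes over 43 s, if anything falls off the work surface, if the arm or the gripper's body presses on something with over 40 N, if the wrist force passes 120 N, or if a joint passes its speed limit or range.

## Robot

A 7-joint arm with a two-finger parallel gripper is mounted at the origin on the work surface. World frame = base frame: x ahead of the robot, y to its left, z up, the work surface at z = 0. Lengths are in m, angles in rad, forces in N, time in s.
With the tool pointing down it reaches from about 0.4 to 0.9 m from the base axis. Payload 5.5 kg.
Tool frame: the origin (TCP) lies midway between the tips of the shut fingers; the grasp point (between the pads) lies arm.hold_point_z behind it (arm.hold_point_z is the distance from the TCP to the grasp point, in m); z points along the fingers, x is the direction in which the jaws open and shut, and the axes are right-handed (so a half turn about z gives the same grasp; the last joint's range is limited). The gripper opens to 92 mm and grips with 3 to 60 N. Pads are 19 mm wide; open, the fingers measure 130 mm over their backs; the gripper's body (75 mm by 190 mm) begins 47 mm behind the grasp point.
Start: joints at [-0.884, 0.501, -0.427, 1.55, 0.221, 1.138, -0.21], TCP at [0.267, 0.593, 0.227] pointing down, gripper open.
Joint ranges: [-2.88, 2.88], [-0.31, 2.03], [-1.54, 1.56], [0.2, 2.42], [-1.41, 4.55], [0.19, 2.02], [-2.57, 2.57]. Speed limits (rad/s): [2.57, 2.57, 3.14, 3.14, 3.14, 3.14, 3.14].

## Interface

Orientations are given as a rotation vector (axis times angle).
In Python, from bench import telemetry, eyes, job, nets, arm gives the robot as it stands. The module is installed in compiled form; this text tells all that it offers.
- The arm moves only by the tool play_rows, never from a script. Its argument "motion" is a list of rows, each a list of 7 numbers: the turn, a rotation vector about the tool's x, y, z in rad, then the shift along the tool's x, y, z in m, then the finger opening in m, from 0 to 0.0918. In form: [[ax, ay, az, x, y, z, jaw], ...]. A call has 1 to 5 rows; each row is the pose to reach, as a shift and turn from the pose commanded when the call began, along the tool's axes at that moment; what a row does not reach only later rows make up. A row lasts 1/10 s, in which the tool goes at most 50 mm and 8.59 degrees, less where a joint would pass 70% of its speed; a pose out of reach is approached as far as the arm can. A call with a gripper value outside its range is refused whole. The fingers move at their own pace and stop on an object; the grip force is fixed at half the most. Time passes only in rows, so rows that repeat a pose let the fingers close. It gives the time, the measured TCP pose, the force and the opening at its end, in the units of the state.
- telemetry.observe(): the state, without advancing time (a new reading comes with each control period).
- eyes.snapshot(name): name is "side" or "top"; returns a dict with "frame" (384x512x3 uint8, blue, green, red), "fx", "fy", "cx", "cy" (pixels), "dist_coeffs" ([k1, k2, p1, p2, k3] as OpenCV has them; the pictures are not rectified), "rvec" (rotation vector, rad) and "tvec" (3), from world to camera coordinates, as OpenCV has them. Camera axes: x right, y down, z forward; pixel columns grow to the right and rows downward; lengths in m; the calibration is good to about 2 mm. A picture is of the moment at which its call begins. There is no depth.
- job.job_done(): hands the job in, once; it reports no verdict.
Trained networks look in a picture, given as the dict that the camera call returned (one of the last four; its "shot" number tells which), for a name from the list of things; names that differ only in an ending like _2 or _b are one class to them, and where a whole thing is asked for, a point or a joint stands for the part that bears it (a point fixed in the world has none). Each returns a list of dicts, best first, with "conf" (0 to 1); they miss things now and then, are a little off and sometimes report something else, mostly with a low value. They report only what shows in the picture. A call takes as long as a camera call. They do not tell look-alikes from the thing itself.
- nets.spot_in(thing, picture): "point" ([column, row] in pixels, amid what is visible of it).
- nets.tip_of(thing, picture): "point" ([column, row] in pixels: a listed point, or the origin of a listed thing).
The state is a dict: "time": time; "joint_pos": joint angles; "joint_velocities": joint speeds; "effort": joint torques, N m; "tcp_pos": TCP position; "eef_rot": TCP orientation; "force": force on the tool from outside, world axes, zero at the start; "wrist_torque": the same for the moment, N m; "gripper_width": opening from 0.0 (shut) to 1.0 (fully open).
Only numpy, scipy, OpenCV 4.12 (cv2) and the standard library are available. Lean on these libraries where they do the work, as an engineer would, in place of code of your own. Each camera call takes 0.05 s, during which the arm holds its last target. There are 200 camera calls.

## Working session

There is one attempt and no reset: what is moved stays moved. The work goes in short steps, Python scripts to look and compute and a tool call to move; the robot and the scene stay as the last step left them, time stands still between calls to the robot, and variables do not carry over. Pictures are saved under pics/ and viewed, about 8 in all and at most 12, crops included, and the job is handed in when it is done.

Besides the shell and the picture viewer there is one more tool, called after "Request:" as name([rows], argument=value, ...), one row to a line, values as JSON. play_rows: Moves the arm, as the interface text tells. Its arguments: {"type":"object","properties":{"motion":{"type":"array"}},"required":["motion"]}

```bash
mkdir -p pics; cat > h.py <<'E'
import numpy as np, cv2
from bench import telemetry, eyes, job, nets, arm
from scipy.spatial.transform import Rotation as R
def K(p): return np.array([[p['fx'],0,p['cx']],[0,p['fy'],p['cy']],[0,0,1.]])
def ground(p,uv,z):
    n=cv2.undistortPoints(np.array([[uv]],float),K(p),np.array(p['dist_coeffs'],float))[0,0]
    M=R.from_rotvec(np.ravel(p['rvec'])).as_matrix(); c=-M.T@np.ravel(p['tvec']); d=M.T@np.array([n[0],n[1],1])
    return c+d*(z-c[2])/d[2]
def proj(p,X): return cv2.projectPoints(np.array(X,float).reshape(-1,3),np.ravel(p['rvec']),np.ravel(p['tvec']),K(p),np.array(p['dist_coeffs'],float))[0][:,0]
np.set_printoptions(precision=4,suppress=True)
E
python3 - <<'E'
from h import *
s=telemetry.observe(); print(s, arm.hold_point_z)
P={n:eyes.snapshot(n) for n in('top','side')}
for n,p in P.items():
    cv2.imwrite(f'pics/{n}0.png',cv2.resize(p['frame'],(800,600)))
    for t,z in [('tongs',0),('tongs_grip',.012),('tongs_tips',.012),('tablet',.03),('tablet_center',.044),('holder',0),('cup',0),('cup_rim',.085),('bottle',0),('soap',0),('brush',0),('pegbox',0),('jar',0)]:
        for d in nets.tip_of(t,p)[:4]:
            print(n,t,round(d['conf'],2),np.round(d['point'],1),ground(p,d['point'],z)[:2])
E
```

```text
{'time': 0.0, 'joint_pos': array([-0.8838,  0.5019, -0.4268,  1.5515,  0.2208,  1.1383, -0.2103]), 'joint_velocities': array([-0.0006,  0.0003,  0.0001,  0.0006,  0.0006,  0.0014,  0.0003]), 'effort': array([ -0.0001, -56.6574,  -5.8157, -27.9123,  -0.0684,   0.0304,
         0.0002]), 'tcp_pos': array([0.267 , 0.5918, 0.2256]), 'eef_rot': array([ 2.638 ,  1.7041, -0.0028]), 'force': array([-0.1452, -0.1251, -0.4404]), 'wrist_torque': array([-0.0089, -0.0138, -0.0483]), 'gripper_width': 0.9978602557760209} 0.0188
top tongs 0.55 [272.9 206.2] [0.4457 0.0055]
top tongs 0.48 [202.3 165.8] [0.5859 0.2425]
top tongs_grip 0.53 [270.9 207. ] [0.4416 0.0125]
top tongs_tips 0.71 [275.8 168.9] [ 0.5703 -0.0057]
top tongs_tips 0.28 [237.  111.9] [0.7699 0.124 ]
top tablet 0.67 [281.6 126.9] [ 0.7104 -0.0267]
top tablet 0.43 [356. 171.] [ 0.5567 -0.271 ]
top tablet_center 0.45 [353.7 169.8] [ 0.5581 -0.2608]
top holder 0.95 [326.8 113.2] [ 0.7661 -0.1841]
top holder 0.8 [353.2 171.2] [ 0.5621 -0.2673]
top holder 0.79 [370.5 277. ] [ 0.2097 -0.3098]
top holder 0.63 [203.2 169.9] [0.5717 0.2393]
t
[... 682 characters left out ...]
er 0.76 [307.1 267.5] [ 0.5564 -0.2641]
side holder 0.92 [171.3 327.3] [ 0.2085 -0.2967]
side holder 0.76 [312.  277.8] [ 0.5723 -0.2663]
side holder 0.59 [364.6 239. ] [ 0.7646 -0.191 ]
side cup 0.57 [250.3 163.4] [0.5742 0.2445]
side cup_rim 0.65 [247.  145.7] [0.5594 0.2289]
side cup_rim 0.62 [310.4 273.6] [ 0.5399 -0.3137]
side cup_rim 0.46 [249.9 164.1] [0.5378 0.1315]
side bottle 0.61 [376.7 296. ] [ 0.6988 -0.371 ]
side soap 0.9 [323.4 205.4] [ 0.7159 -0.0275]
side brush 0.98 [317.1 172.4] [0.7658 0.1259]
side pegbox 0.97 [232.9 121.5] [0.5945 0.5264]
side jar 0.86 [285.8 343.1] [ 0.4433 -0.4164]
side jar 0.46 [313.7 278.5] [ 0.5755 -0.2697]
side jar 0.45 [230.3 124.6] [0.5788 0.5076]
```

View pics/top0.png

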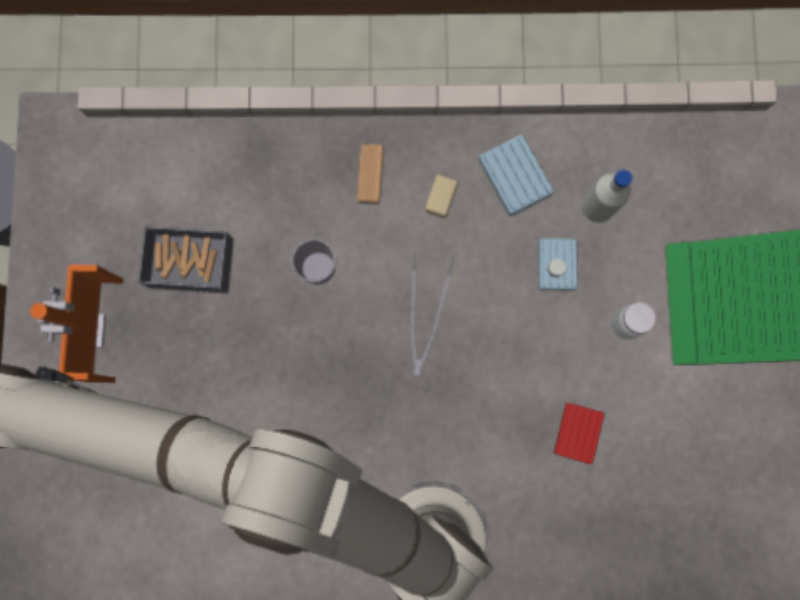

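View pics/side0.png

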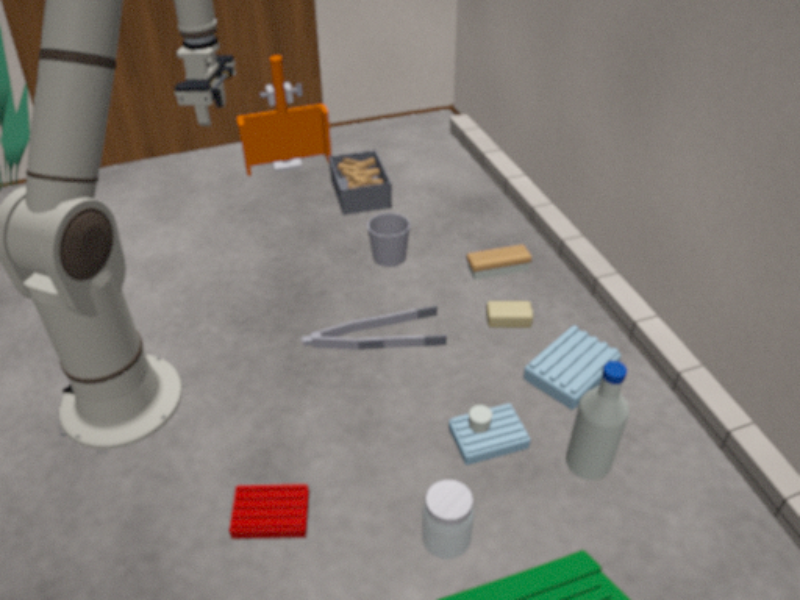

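The top view (800x600) shows the tongs with hinge at about (417,370) and tips at (414,260) and (452,260). The small blue holder with the tablet is at (557,265) and the cup at (315,262). The larger blue, red and green holders are decoys. Next I refine the tongs pose.

```bash
python3 - <<'E'
from h import *
from scipy.optimize import least_squares
P={n:eyes.snapshot(n) for n in('top','side')}
est=[]
for n,p in P.items():
    h={'top':[267,237],'side':[201,217]}[n]
    print(n,'hinge-ish',ground(p,h,.012))
t,s=P['top'],P['side']
def pts(x,y,th):
    c,s_=np.cos(th),np.sin(th)
    L=[(-125,0),(-100,0),(0,30.5),(0,-30.5),(138,40),(138,-40),(117,0),(0,0)]
    return np.array([[x+(c*a-s_*b)/1e3,y+(s_*a+c*b)/1e3,.024] for a,b in L])
x,y,th=.450,.008,-.10
rows=[]
for p,(u,v,w,hh),sc in((t,(240,150,80,100),6),(s,(185,185,115,60),6)):
    im=cv2.resize(p['frame'][v:v+hh,u:u+w],None,fx=sc,fy=sc,interpolation=cv2.INTER_CUBIC)
    for q in proj(p,pts(x,y,th)): cv2.circle(im,tuple(int(k) for k in ((q-[u,v]+.5)*sc)),3,(0,0,255),-1)
    print(im.shape); rows.append(im)
cv2.imwrite('pics/ct.png',rows[0]); cv2.imwrite('pics/cs.png',rows[1])
E
```

```text
top hinge-ish [0.3423 0.0266 0.012 ]
side hinge-ish [0.3559 0.0293 0.012 ]
(600, 480, 3)
(360, 690, 3)
```

View pics/ct.png

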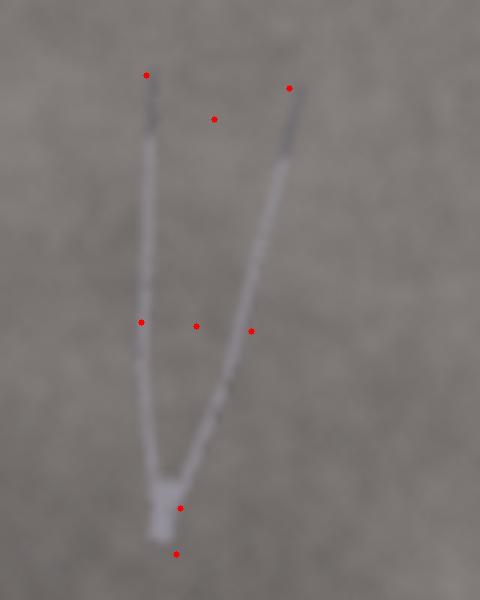

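View pics/cs.png

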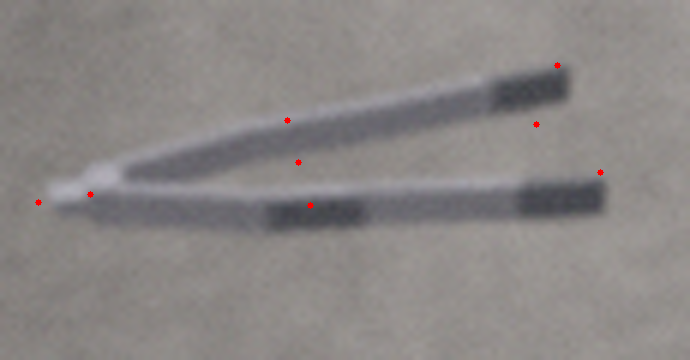

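The crops show the tongs' back end at (161,542) in the top crop and (50,190) in the side crop. The tips are at (153,68) and (299,85) in the top crop and at (568,68) and (604,182) in the side crop. I'll fit the pose and plan the approach.

```bash
cat >> h.py <<'E'
def plan(pos,yaw,off=(0,0,0)):
    """delta in tool axes from measured pose (+off = commanded-measured) to world pos, pointing down, tool x at angle yaw"""
    s=telemetry.observe(); T=R.from_rotvec(s['eef_rot']); p=s['tcp_pos']+np.array(off)
    G=R.from_matrix(np.array([[np.cos(yaw),np.sin(yaw),0],[np.sin(yaw),-np.cos(yaw),0],[0,0,-1]]).T)
    G=R.from_matrix(np.column_stack([[np.cos(yaw),np.sin(yaw),0],[np.sin(yaw),-np.cos(yaw),0],[0,0,-1]]))
    x=T.as_matrix()[:,0]
    print('t',round(s['time'],2),'tcp',s['tcp_pos'],'yaw',np.arctan2(x[1],x[0]),'toolz',T.as_matrix()[:,2],'grip',s['gripper_width']*.0918,'F',s['force'])
    print('turn',(T.inv()*G).as_rotvec(),'shift',T.inv().apply(np.array(pos)-p))
E
python3 - <<'E'
from h import *
from scipy.optimize import least_squares
t,s=eyes.snapshot('top'),eyes.snapshot('side')
D=[(t,-125,0,[240+161/6,150+542/6]),(t,138,39,[240+153/6,150+68/6]),(t,138,-39,[240+299/6,150+85/6]),
(s,-125,0,[185+50/6,185+190/6]),(s,138,39,[185+566/6,185+68/6]),(s,138,-39,[185+603/6,185+181/6])]
def res(q,sel):
    c,n=np.cos(q[2]),np.sin(q[2]);r=[]
    for p,a,b,uv in sel: r.append(proj(p,[q[0]+(c*a-n*b)/1e3,q[1]+(n*a+c*b)/1e3,.024])[0]-np.array(uv)+.5)
    return np.ravel(r)
for sel in(D[:3],D[3:],D):
    f=least_squares(res,[.455,.01,-.15],args=(sel,),x_scale=[.01,.01,.1]); print(f.x,f.fun)
x,y,th=f.x
plan([x,y,.10],th+np.pi/2)
# tablet and cup by blobs
for n,p in(('top',t),('side',s)):
    for th_,zs in(('tablet',[.03,.044]),('cup',[0,.0425,.085])):
        for d in nets.spot_in(th_,p)[:2]: print(n,th_,d['conf'],d['point'],[ground(p,d['point'],z)[:2] for z in zs])
a=cv2.resize(t['frame'][145:195,335:385],None,fx=6,fy=6,interpolation=cv2.INTER_CUBIC)
b=cv2.resize(s['frame'][250:300,280:345],None,fx=6,fy=6,interpolation=cv2.INTER_CUBIC)
c=cv2.resize(t['frame'][145:195,180:225],None,fx=6,fy=6,interpolation=cv2.INTER_CUBIC)
d=cv2.resize(s['frame'][130:180,225:275],None,fx=6,fy=6,interpolation=cv2.INTER_CUBIC)
W=[np.hstack(k) for k in((a,b),(c,d))]; m=max(k.shape[1] for k in W)
cv2.imwrite('pics/tc.png',np.vstack([cv2.copyMakeBorder(k,0,0,0,m-k.shape[1],0) for k in W]))
E
```

```text
[ 0.4547  0.0104 -0.1492] [ 0.0158  0.3936  0.5927 -0.3723 -0.6082 -0.0372]
[ 0.4537  0.0098 -0.1451] [-0.9898  0.0999  0.6037  0.4554  0.4036 -0.743 ]
[ 0.4541  0.0102 -0.1475] [ 0.1326  0.574   0.5665 -0.1994 -0.6279  0.0961 -0.8643 -0.0915  0.7597
  0.4133  0.5024 -0.7809]
t 1.6 tcp [0.2673 0.5925 0.2268] yaw 1.1470390761685105 toolz [-0.      0.0001 -1.    ] grip 0.09139388078818333 F [ 0.3277 -0.9849 -0.3496]
turn [-0.     -0.0001 -0.2763] shift [-0.454   0.4098  0.1267]
top tablet 0.62 [357.3, 173.9] [array([ 0.5469, -0.2749]), array([ 0.5442, -0.2721])]
top tablet 0.59 [201.3, 167.6] [array([0.5735, 0.2421]), array([0.5706, 0.2404])]
top cup 0.72 [387.7, 125.0] [array([ 0.7217, -0.3909]), array([ 0.7092, -0.3797]), array([ 0.6967, -0.3685])]
top cup 0.68 [201.7, 166.7] [array([0.5828, 0.2445]), array([0.5739, 0.2393]), array([0.5649, 0.2341])]
side tablet 0.71 [317.0, 167.6] [array([0.7574, 0.1143]), array([0.7485, 0.0977])]
side tablet 0.57 [307.4, 267.0] [array([ 0.5633, -0.2524]), array([ 0.5577, -0.2629])]
side cup 0.67 [248.3, 152.7] [array([0.5869, 0.3064]), array([0.5692, 0.2483]), array([0.5515, 0.1903])]
```

View pics/tc.png

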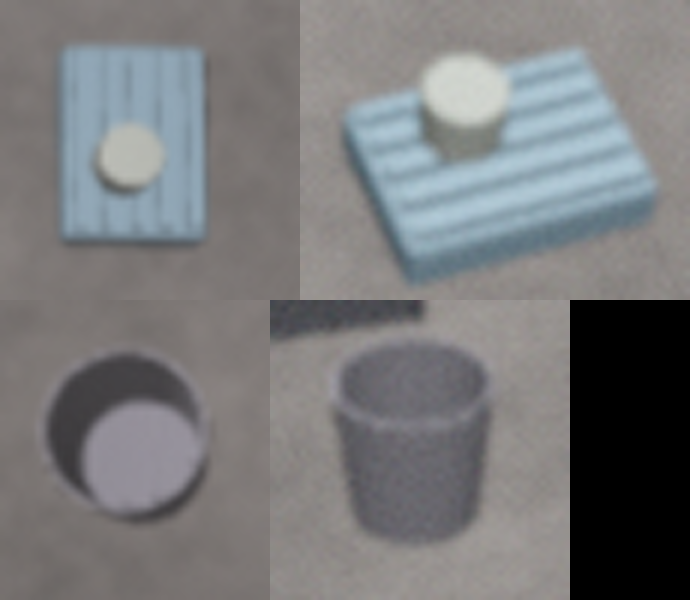

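Tablet top centre is at about (131,156) in the top crop and (466,90) in the side crop. The cup mouth centre is at (127,432) and (412,384). I'm moving to above the tongs.

Request:
play_rows([
  [0, 0, 0, -0.033, 0.03, 0, 0.0918],
  [0, 0, 0, -0.066, 0.06, 0, 0.0918],
  [0, 0, 0, -0.099, 0.09, 0, 0.0918],
  [0, 0, 0, -0.132, 0.12, 0, 0.0918],
  [0, 0, 0, -0.165, 0.15, 0, 0.0918],
])

```text
time: 2.3
tcp_pos: [0.3365, 0.3787, 0.2268]
eef_rot: [-2.639, -1.705, -0.001]
force: [0.4, -0.4, -0.4]
gripper_width: 1.002
```

Request:
play_rows([
  [0, 0, 0, -0.033, 0.03, 0, 0.0918],
  [0, 0, 0, -0.066, 0.06, 0, 0.0918],
  [0, 0, 0, -0.099, 0.09, 0, 0.0918],
  [0, 0, 0, -0.132, 0.12, 0, 0.0918],
  [0, 0, 0, -0.165, 0.15, 0, 0.0918],
])

```text
time: 2.8
tcp_pos: [0.4055, 0.1667, 0.2272]
eef_rot: [2.639, 1.705, 0.002]
force: [1.6, -0.7, -0.8]
gripper_width: 0.998
```

Request:
play_rows([
  [0, 0, -0.07, -0.033, 0.03, 0.02, 0.0918],
  [0, 0, -0.14, -0.066, 0.06, 0.05, 0.0918],
  [0, 0, -0.21, -0.099, 0.09, 0.08, 0.0918],
  [0, 0, -0.276, -0.124, 0.11, 0.11, 0.0918],
  [0, 0, -0.276, -0.124, 0.11, 0.127, 0.0918],
])

```text
time: 3.3
tcp_pos: [0.4543, 0.0044, 0.0978]
eef_rot: [2.384, 2.044, -0.004]
force: [-0.7, 0.5, 0.3]
gripper_width: 0.998
```

```bash
python3 - <<'E'
from h import *
plan([.4541,.0102,.004],np.pi/2-.1475)
t,s=eyes.snapshot('top'),eyes.snapshot('side')
print('tablet',ground(t,[356.4,170.6],.058),ground(s,[307.3,264.6],.058))
print('rim',ground(t,[200.8,166.6],.085),ground(s,[248.3,143.6],.085))
for n,p in(('top',t),('side',s)): cv2.imwrite(f'pics/{n}1.png',cv2.resize(p['frame'],(800,600)))
E
```

```text
t 3.3 tcp [0.4543 0.0044 0.0978] yaw 1.4173519644010504 toolz [-0.0013 -0.0023 -1.    ] grip 0.09165697856140197 F [-0.6716  0.5194  0.2995]
turn [-0.001   0.0025 -0.0059] shift [ 0.006  -0.001   0.0938]
tablet [ 0.5525 -0.2669  0.058 ] [ 0.5548 -0.2663  0.058 ]
rim [0.5653 0.237  0.085 ] [0.5671 0.239  0.085 ]
```

View pics/side1.png

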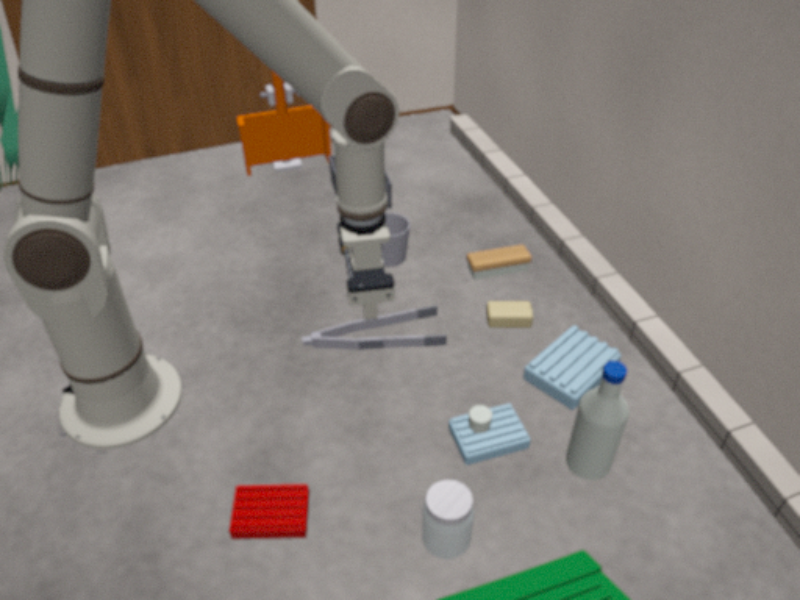

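The side view shows the gripper straddling the area above the tongs' grip, about (370,310), with nothing disturbed. Settle, check, lower.

Request:
play_rows([
  [0, 0, 0, 0, 0, 0.02, 0.0918],
  [0, 0, 0, 0, 0, 0.04, 0.0918],
  [0, 0, 0, 0, 0, 0.05, 0.0918],
  [0, 0, 0, 0, 0, 0.05, 0.0918],
  [0, 0, 0, 0, 0, 0.05, 0.0918],
])

```text
time: 3.9
tcp_pos: [0.4549, 0.0107, 0.0505]
eef_rot: [2.378, 2.052, 0.001]
force: [0.2, 0.4, -0.1]
gripper_width: 1.001
```

```bash
python3 - <<'E'
from h import *
plan([.4541,.0102,.005],np.pi/2-.1475)
E
```

```text
t 3.9 tcp [0.4549 0.0107 0.0505] yaw 1.4239985773330721 toolz [ 0.001   0.0003 -1.    ] grip 0.09187091346261211 F [ 0.2496  0.3953 -0.0826]
turn [ 0.0009 -0.0004  0.0007] shift [-0.0007 -0.0008  0.0455]
```

Request:
play_rows([
  [0, 0, 0, 0, 0, 0.02, 0.0918],
  [0, 0, 0, 0, 0, 0.035, 0.0918],
  [0, 0, 0, 0, 0, 0.042, 0.0918],
  [0, 0, 0, 0, 0, 0.0455, 0.0918],
  [0, 0, 0, 0, 0, 0.0455, 0.0918],
])

```text
time: 4.4
tcp_pos: [0.4546, 0.0102, 0.0045]
eef_rot: [2.379, 2.051, 0.001]
force: [-0.4, 0.4, 1.0]
gripper_width: 1.002
```

Request:
play_rows([
  [0, 0, 0, 0, 0, 0, 0.075],
  [0, 0, 0, 0, 0, 0, 0.066],
  [0, 0, 0, 0, 0, 0, 0.06],
  [0, 0, 0, 0, 0, 0, 0.055],
  [0, 0, 0, 0, 0, 0, 0.051],
])

```text
time: 4.9
tcp_pos: [0.4548, 0.0102, 0.0045]
eef_rot: [2.379, 2.051, 0.001]
force: [1.2, 0.4, 1.2]
gripper_width: 0.613
```

Request:
play_rows([
  [0, 0, 0, 0, 0, 0, 0.051],
  [0, 0, 0, 0, 0, 0, 0.051],
  [0, 0, 0, 0, 0, 0, 0.051],
  [0, 0, 0, 0, 0, 0, 0.051],
])

```text
time: 5.3
tcp_pos: [0.4549, 0.0102, 0.0044]
eef_rot: [2.379, 2.051, 0.001]
force: [0.7, -0.3, 3.1]
gripper_width: 0.552
```

```bash
python3 - <<'E'
from h import *
plan([.4541,.0102,.105],np.pi/2-.1475)
E
```

```text
t 5.3 tcp [0.4549 0.0102 0.0044] yaw 1.4230969160700062 toolz [ 0.0011  0.0002 -1.    ] grip 0.05066514962727114 F [ 0.732  -0.2781  3.098 ]
turn [ 0.001  -0.0003 -0.0002] shift [-0.0001 -0.0007 -0.1006]
```

Width is about 51 mm, consistent with half squeezed. Lift slowly and look.

Request:
play_rows([
  [0, 0, 0, 0, 0, -0.01, 0.051],
  [0, 0, 0, 0, 0, -0.03, 0.051],
  [0, 0, 0, 0, 0, -0.055, 0.051],
  [0, 0, 0, 0, 0, -0.08, 0.051],
  [0, 0, 0, 0, 0, -0.1, 0.051],
])

```text
time: 5.8
tcp_pos: [0.4535, 0.0099, 0.1056]
eef_rot: [-2.379, -2.051, 0.001]
force: [0.5, 0.2, -0.1]
gripper_width: 0.553
```

Request:
play_rows([
  [0, 0, 0, 0, 0, 0, 0.051],
  [0, 0, 0, 0, 0, 0, 0.051],
  [0, 0, 0, 0, 0, 0, 0.051],
])

```text
time: 6.1
tcp_pos: [0.453, 0.0099, 0.1033]
eef_rot: [-2.378, -2.05, 0.003]
force: [-0.3, -0.3, -1.7]
gripper_width: 0.555
```

```bash
python3 - <<'E'
from h import *
plan([.4541,.0102,.105],np.pi/2-.1475)
t,s=eyes.snapshot('top'),eyes.snapshot('side')
for n,p in(('top',t),('side',s)):
    for k in('tongs_tips','tongs_grip'): print(n,k,[(round(d['conf'],2),d['point'],ground(p,d['point'],.113)[:2]) for d in nets.tip_of(k,p)[:2]])
a=cv2.resize(t['frame'][130:230,235:315],None,fx=5,fy=5,interpolation=cv2.INTER_CUBIC)
b=cv2.resize(s['frame'][150:250,180:300],None,fx=5,fy=5,interpolation=cv2.INTER_CUBIC)
cv2.imwrite('pics/l.png',np.hstack([a,b])[:, :])
cv2.imwrite('pics/l.png',cv2.resize(np.hstack([a,b]),(800,400)))
E
```

```text
t 6.1 tcp [0.453  0.0099 0.1033] yaw 1.4229106830244196 toolz [-0.0023 -0.0001 -1.    ] grip 0.050927826461034824 F [-0.3116 -0.3414 -1.7497]
turn [-0.0023  0.0005 -0.0004] shift [ 0.0004  0.001  -0.0017]
top tongs_tips []
top tongs_grip []
side tongs_tips [(0.66, [246.8, 145.9], array([0.5466, 0.1884])), (0.55, [275.5, 182.3], array([ 0.5676, -0.0083]))]
side tongs_grip [(0.7, [233.7, 185.9], array([0.4538, 0.0144]))]
```

View pics/l.png

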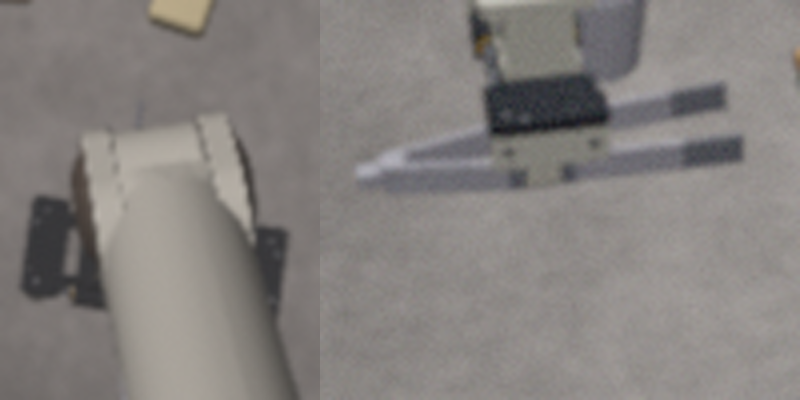

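The side crop shows the tongs held in the gripper, back end at (358,172), tips at (743,138) and (725,88). Check for pitch or slip against the model.

```bash
python3 - <<'E'
from h import *
from scipy.optimize import least_squares
s=eyes.snapshot('side'); st=telemetry.observe(); tcp=st['tcp_pos']; th=-.1475
uv=np.array([[189.5,193],[281.3,172],[285.8,184.5]])
def pts(q,gap=28.):
    L=np.array([[-.125,0,0.0196],[.138,gap/1e3,.0196],[.138,-gap/1e3,.0196]])
    # q: forward shift, lateral shift, up shift, pitch up, 
    r=R.from_euler('zy',[th,-q[2]])
    return tcp+R.from_euler('z',th).apply([q[0],0,q[1]])+r.apply(L)
f=lambda q:(proj(s,pts(q))-uv+.5).ravel()
print(f([0,0,0]))
r=least_squares(f,[0,0,0],x_scale=[.01,.01,.1]);print(r.x,r.fun)
c=R.from_euler('z',th).apply([.117,0,0])
print('tip pt',tcp+c)
# plan: tablet pose
tab=np.array([.5537,-.2666]); y=-.35
g=tab-.117*np.array([np.cos(y),np.sin(y)]); print('grip target',g)
plan([*g,.11],np.pi/2+y,(0.001,0,.0017))
E
```

```text
[-0.8777 -3.2045  0.5615  0.5206  0.586   0.4127]
[ 0.0004 -0.0051  0.0519] [-0.5945  0.1215  0.3054 -0.011   0.3252  0.    ]
tip pt [ 0.5697 -0.0071  0.1037]
grip target [ 0.4438 -0.2265]
t 6.45 tcp [0.454  0.0101 0.1037] yaw 1.4230496079495636 toolz [-0.001  0.    -1.   ] grip 0.05082746117036856 F [-0.4374 -0.1387 -0.872 ]
turn [-0.001   0.0002  0.2023] shift [-0.2356  0.0238 -0.0046]
```

Request:
play_rows([
  [0, 0, 0.02, -0.02, 0.002, -0.005, 0.051],
  [0, 0, 0.06, -0.055, 0.006, -0.005, 0.051],
  [0, 0, 0.1, -0.1, 0.01, -0.005, 0.051],
  [0, 0, 0.14, -0.145, 0.014, -0.005, 0.051],
  [0, 0, 0.18, -0.19, 0.018, -0.005, 0.051],
])

```text
time: 6.95
tcp_pos: [0.4439, -0.182, 0.1092]
eef_rot: [2.555, 1.828, 0.0]
force: [0.7, -0.3, -2.6]
gripper_width: 0.558
```

Request:
play_rows([
  [0, 0, 0.02, -0.03, 0.006, 0, 0.051],
  [0, 0, 0.022, -0.043, 0.0145, 0, 0.051],
  [0, 0, 0.022, -0.0435, 0.0145, 0, 0.051],
  [0, 0, 0.022, -0.0435, 0.0145, 0, 0.051],
])

```text
time: 7.35
tcp_pos: [0.4442, -0.2249, 0.1089]
eef_rot: [-2.572, -1.802, -0.001]
force: [-0.1, 0.6, -0.8]
gripper_width: 0.553
```

```bash
python3 - <<'E'
from h import *
plan([.4438,-.2265,.11],np.pi/2-.35)
t,s=eyes.snapshot('top'),eyes.snapshot('side')
a=cv2.resize(t['frame'][140:210,310:380],None,fx=5,fy=5,interpolation=cv2.INTER_CUBIC)
b=cv2.resize(s['frame'][210:300,215:335],None,fx=6,fy=6,interpolation=cv2.INTER_CUBIC)
cv2.imwrite('pics/at.png',a);cv2.imwrite('pics/as.png',b)
E
```

```text
t 7.35 tcp [ 0.4442 -0.2249  0.1089] yaw 1.2223201176726948 toolz [-0.0004  0.0012 -1.    ] grip 0.05074782057021694 F [-0.1198  0.6278 -0.8429]
turn [-0.0008 -0.001   0.0015] shift [-0.0016  0.0001 -0.0011]
```

View pics/as.png

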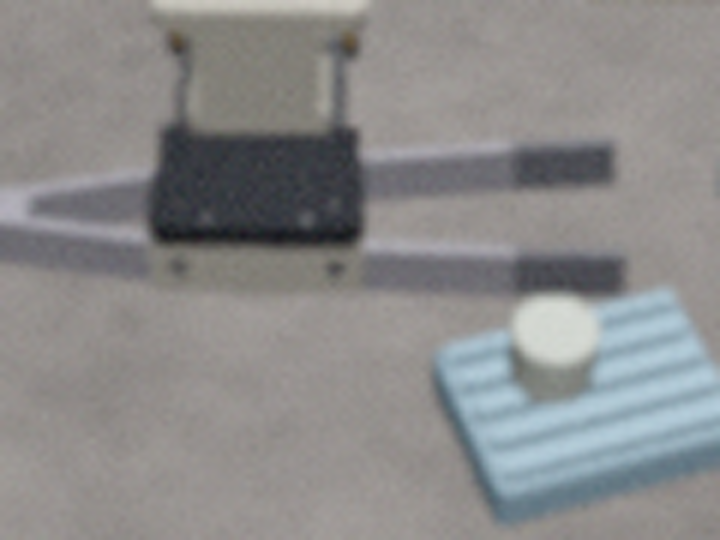

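The side crop shows both pads: right pad top edge (518,255)–(622,258), left pad (515,147)–(612,143), tablet top at (555,328). I'll fit the tongs' pose in the hand from the pad corners.

```bash
python3 - <<'E'
from h import *
from scipy.optimize import least_squares
s=eyes.snapshot('side'); st=telemetry.observe(); tcp=st['tcp_pos']
M=R.from_rotvec(st['eef_rot']).as_matrix(); th=np.arctan2(M[1,0],M[0,0])-np.pi/2
px=np.array([[517,290],[621,291],[621,262],[517,257],[515,189],[612,185],[612,146],[515,152]])/6+[215,210]
o=.030;i=.0267
L=np.array([[.096,-o,0],[.138,-o+.002,0],[.138,-o+.002,.024],[.096,-o,.024],[.096,i,0],[.138,i-.002,0],[.138,i-.002,.024],[.096,i,.024]])-[0,0,.0044]
def P(q): return tcp+R.from_euler('z',th).apply(q[:3])+R.from_euler('zy',[th,-q[3]]).apply(L)
f=lambda q:(proj(s,P(q))-px+.5).ravel()
print(f([0,0,0,0]).reshape(-1,2))
r=least_squares(f,[0,0,0,0],x_scale=[.01,.01,.01,.1]);print(r.x);print(r.fun.reshape(-1,2))
q=r.x
c=tcp+R.from_euler('z',th).apply(q[:3])+R.from_euler('zy',[th,-q[3]]).apply([.117,0,.0076]); print('tips',c)
t=eyes.snapshot('top')
print(tcp,th)
E
```

```text
[[-0.8427  2.816 ]
 [ 0.0268  2.1528]
 [ 0.9724  0.0101]
 [-0.1945  1.3385]
 [-1.7119  1.5726]
 [-0.2753  3.0168]
 [ 0.5936  2.5332]
 [-1.1189  0.7539]]
[ 0.0067  0.0375 -0.0432  0.0819]
[[ 0.2449  0.9744]
 [ 0.275  -0.5474]
 [ 0.4217 -2.1694]
 [ 0.113   0.0457]
 [-0.5962  0.2434]
 [ 0.0718  0.7893]
 [ 0.1759  0.8034]
 [-0.7499 -0.0524]]
tips [ 0.5723 -0.2309  0.0824]
[ 0.4442 -0.2242  0.109 ] -0.3465114764928523
```

View pics/at.png

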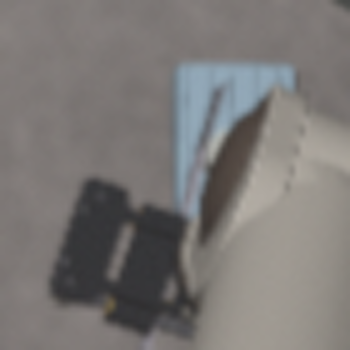

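```bash
python3 - <<'E'
from h import *
from scipy.optimize import least_squares
s=eyes.snapshot('side'); t=eyes.snapshot('top'); st=telemetry.observe(); tcp=st['tcp_pos']
M=R.from_rotvec(st['eef_rot']).as_matrix(); th=np.arctan2(M[1,0],M[0,0])-np.pi/2
px=np.array([[517,290],[621,291],[621,262],[517,257],[515,189],[612,185],[612,146],[515,152]])/6+[215,210]
o=.030;i=.0267
L=np.array([[.096,-o,0],[.138,-o+.002,0],[.138,-o+.002,.024],[.096,-o,.024],[.096,i,0],[.138,i-.002,0],[.138,i-.002,.024],[.096,i,.024]])-[0,0,.0044]
T=np.array([[.138,i,.0196]]); tp=np.array([[355,156.4]])
def X(q,L): return tcp+R.from_euler('z',th).apply([q[0],q[1],q[2]])+R.from_euler('zy',[th,-q[3]]).apply(L)
f=lambda q:np.concatenate([(proj(s,X(q,L))-px+.5).ravel(),(proj(t,X(q,T))-tp+.5).ravel(),np.array([q[0]/.003,q[1]/.0015,q[2]/.004,q[3]/.03])])
r=least_squares(f,[0,0,0,0],x_scale=[.01,.01,.01,.1]);print(r.x,'top tip model/res',proj(t,X([0]*4,T)),r.fun[16:18])
print('tips',X(r.x,np.array([[.117,0,.0076]])),'nominal',X([0]*4,np.array([[.117,0,.0076]])))
E
```

```text
[0.0003 0.0005 0.0029 0.0306] top tip model/res [[353.9188 156.6489]] [-0.2681  0.2969]
tips [[ 0.5543 -0.2646  0.1231]] nominal [[ 0.5541 -0.2649  0.1168]]
```

Request:
play_rows([
  [0, 0, 0, -0.001, 0, 0.01, 0.051],
  [0, 0, 0, -0.0015, 0, 0.025, 0.051],
  [0, 0, 0, -0.0015, 0, 0.04, 0.051],
  [0, 0, 0, -0.0015, 0, 0.05, 0.051],
  [0, 0, 0, -0.0015, 0, 0.055, 0.051],
])

```text
time: 8.15
tcp_pos: [0.4425, -0.2273, 0.0528]
eef_rot: [-2.572, -1.8, 0.002]
force: [-0.4, 0.3, 0.0]
gripper_width: 0.554
```

Request:
play_rows([
  [0, 0, 0, 0, 0, 0.006, 0.051],
  [0, 0, 0, 0, 0, 0.012, 0.051],
  [0, 0, 0, 0, 0, 0.015, 0.051],
  [0, 0, 0, 0, 0, 0.015, 0.051],
  [0, 0, 0, 0, 0, 0.015, 0.051],
])

```text
time: 8.65
tcp_pos: [0.4435, -0.2279, 0.0394]
eef_rot: [2.574, 1.801, 0.0]
force: [0.0, -0.9, -1.5]
gripper_width: 0.555
```

```bash
python3 - <<'E'
from h import *
plan([.4438,-.2265,.038],np.pi/2-.35)
t,s=eyes.snapshot('top'),eyes.snapshot('side')
b=cv2.resize(s['frame'][230:310,240:340],None,fx=7,fy=7,interpolation=cv2.INTER_CUBIC)
cv2.imwrite('pics/bs.png',b)
E
```

```text
t 8.65 tcp [ 0.4435 -0.2279  0.0394] yaw 1.2209729228419528 toolz [ 0.0003 -0.0001 -1.    ] grip 0.050985412035870134 F [ 0.0249 -0.9048 -1.4721]
turn [0.0003 0.     0.0002] shift [ 0.0014 -0.0002  0.0014]
```

View pics/bs.png

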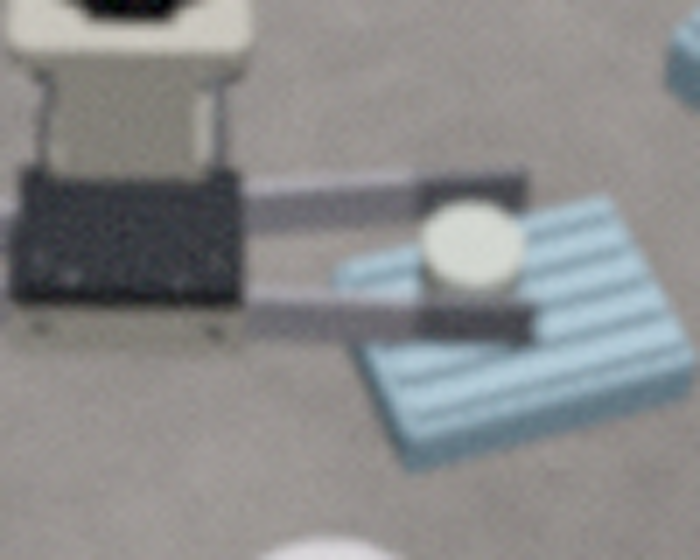

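The tablet sits between the pads, centred along them: pads at columns 415–530, tablet at 473. Forces are negligible. Lower 2.5 mm and close slowly.

Request:
play_rows([
  [0, 0, 0, 0, 0, 0.0015, 0.051],
  [0, 0, 0, 0, 0, 0.0025, 0.051],
  [0, 0, 0, 0, 0, 0.0025, 0.049],
  [0, 0, 0, 0, 0, 0.0025, 0.0475],
  [0, 0, 0, 0, 0, 0.0025, 0.046],
])

```text
time: 9.25
tcp_pos: [0.4433, -0.2278, 0.0367]
eef_rot: [-2.574, -1.801, 0.0]
force: [-0.5, 0.5, -1.5]
gripper_width: 0.506
```

Request:
play_rows([
  [0, 0, 0, 0, 0, 0, 0.045],
  [0, 0, 0, 0, 0, 0, 0.044],
  [0, 0, 0, 0, 0, 0, 0.043],
  [0, 0, 0, 0, 0, 0, 0.042],
  [0, 0, 0, 0, 0, 0, 0.041],
])

```text
time: 9.75
tcp_pos: [0.4434, -0.2278, 0.0367]
eef_rot: [2.574, 1.801, 0.0]
force: [-0.8, -0.2, -0.8]
gripper_width: 0.468
```

Request:
play_rows([
  [0, 0, 0, 0, 0, 0, 0.038],
  [0, 0, 0, 0, 0, 0, 0.034],
  [0, 0, 0, 0, 0, 0, 0.03],
  [0, 0, 0, 0, 0, 0, 0.03],
  [0, 0, 0, 0, 0, 0, 0.03],
])

```text
time: 10.25
tcp_pos: [0.4433, -0.2278, 0.0367]
eef_rot: [-2.574, -1.801, 0.0]
force: [-0.5, 0.8, -0.7]
gripper_width: 0.463
```

```bash
python3 - <<'E'
from h import *
plan([.4438,-.2265,.14],np.pi/2-.35)
E
```

```text
t 10.25 tcp [ 0.4433 -0.2278  0.0367] yaw 1.2210139382319771 toolz [-0. -0. -1.] grip 0.04252245909155853 F [-0.4732  0.8241 -0.6599]
turn [-0.      0.      0.0002] shift [ 0.0014 -0.     -0.1033]
```

Width stopped at 42.5 mm, i.e. on the tablet. Lift straight up gently.

Request:
play_rows([
  [0, 0, 0, 0, 0, -0.004, 0.03],
  [0, 0, 0, 0, 0, -0.012, 0.03],
  [0, 0, 0, 0, 0, -0.024, 0.03],
  [0, 0, 0, 0, 0, -0.04, 0.03],
  [0, 0, 0, 0, 0, -0.058, 0.03],
])

```text
time: 10.75
tcp_pos: [0.4432, -0.2277, 0.096]
eef_rot: [-2.574, -1.801, 0.0]
force: [-0.5, 0.2, -0.5]
gripper_width: 0.468
```

Request:
play_rows([
  [0, 0, 0, 0, 0, -0.018, 0.03],
  [0, 0, 0, 0, 0, -0.035, 0.03],
  [0, 0, 0, 0, 0, -0.05, 0.03],
  [0, 0, 0, 0, 0, -0.058, 0.03],
  [0, 0, 0, 0, 0, -0.062, 0.03],
])

```text
time: 11.25
tcp_pos: [0.4439, -0.228, 0.1581]
eef_rot: [2.573, 1.8, 0.002]
force: [-0.7, -0.2, -1.3]
gripper_width: 0.461
```

Request:
play_rows([
  [0, 0, 0, 0, 0, 0, 0.03],
  [0, 0, 0, 0, 0, 0, 0.03],
  [0, 0, 0, 0, 0, 0, 0.03],
])

```text
time: 11.55
tcp_pos: [0.4428, -0.2275, 0.156]
eef_rot: [-2.573, -1.8, 0.001]
force: [0.4, 0.4, -1.9]
gripper_width: 0.464
```

```bash
python3 - <<'E'
from h import *
y=.3
g=np.array([.5662,.238])-.117*np.array([np.cos(y),np.sin(y)]);print(g)
plan([*g,.157],np.pi/2+y)
t,s=eyes.snapshot('top'),eyes.snapshot('side')
b=cv2.resize(s['frame'][170:310,230:350],None,fx=4,fy=4,interpolation=cv2.INTER_CUBIC)
cv2.imwrite('pics/ls.png',b)
E
```

```text
[0.4544 0.2034]
t 11.55 tcp [ 0.4428 -0.2275  0.156 ] yaw 1.2210503810141546 toolz [-0.0014  0.0007 -1.    ] grip 0.042554719637087034 F [ 0.3536  0.4127 -1.9497]
turn [-0.0015 -0.0006 -0.6497] shift [ 0.4088 -0.1367 -0.0008]
```

View pics/ls.png

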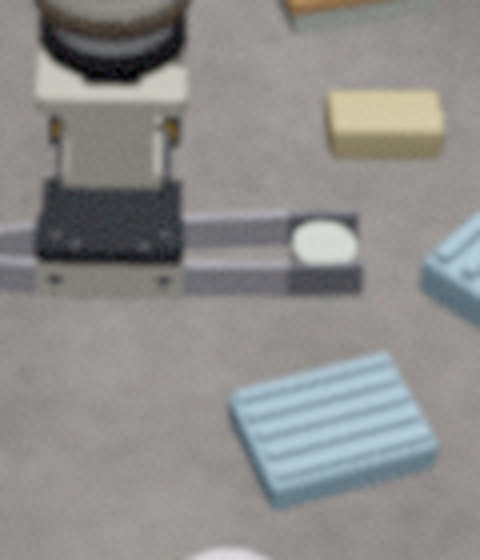

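The side crop shows the tablet between the pads at (325,243), clear of the empty holder, which hasn't moved. Carry to the cup.

Request:
play_rows([
  [0, 0, 0, 0.018, -0.006, 0, 0.03],
  [0, 0, 0, 0.048, -0.016, 0, 0.03],
  [0, 0, 0, 0.088, -0.029, 0, 0.03],
  [0, 0, 0, 0.13, -0.043, 0, 0.03],
  [0, 0, 0, 0.172, -0.057, 0, 0.03],
])

```text
time: 12.15
tcp_pos: [0.4484, -0.0452, 0.1565]
eef_rot: [-2.575, -1.8, 0.0]
force: [0.8, -0.4, -2.4]
gripper_width: 0.463
```

Request:
play_rows([
  [0, 0, 0, 0.042, -0.014, 0, 0.03],
  [0, 0, 0, 0.084, -0.028, 0, 0.03],
  [0, 0, 0, 0.122, -0.041, 0, 0.03],
  [0, 0, 0, 0.152, -0.051, 0, 0.03],
  [0, 0, 0, 0.172, -0.057, 0, 0.03],
])

```text
time: 12.65
tcp_pos: [0.4536, 0.1375, 0.1565]
eef_rot: [-2.57, -1.805, -0.0]
force: [0.4, 0.5, -1.3]
gripper_width: 0.46
```

Request:
play_rows([
  [0, 0, -0.05, 0.01, -0.003, 0, 0.03],
  [0, 0, -0.15, 0.025, -0.009, 0, 0.03],
  [0, 0, -0.25, 0.04, -0.014, 0, 0.03],
  [0, 0, -0.35, 0.055, -0.019, 0, 0.03],
  [0, 0, -0.45, 0.065, -0.023, 0, 0.03],
])

```text
time: 13.15
tcp_pos: [0.4549, 0.2035, 0.1564]
eef_rot: [-2.1, -2.336, 0.001]
force: [-0.3, 0.8, -0.6]
gripper_width: 0.462
```

Request:
play_rows([
  [0, 0, -0.1, 0, 0, 0, 0.03],
  [0, 0, -0.17, 0, 0, 0, 0.03],
  [0, 0, -0.2, 0, 0, 0, 0.03],
  [0, 0, -0.2, 0, 0, 0, 0.03],
  [0, 0, -0.2, 0, 0, 0, 0.03],
])

```text
time: 13.65
tcp_pos: [0.4549, 0.2028, 0.1566]
eef_rot: [-1.866, -2.527, 0.0]
force: [0.7, 0.5, -1.5]
gripper_width: 0.465
```

```bash
python3 - <<'E'
from h import *
plan([.4544,.2034,.124],np.pi/2+.3)
E
```

```text
t 13.65 tcp [0.4549 0.2028 0.1566] yaw 1.8693250219558204 toolz [-0.0002 -0.0002 -1.    ] grip 0.042682363828329 F [ 0.6775  0.4553 -1.4555]
turn [-0.0003  0.0001 -0.0015] shift [ 0.0007 -0.0003  0.0326]
```

Request:
play_rows([
  [0, 0, 0, 0, 0, 0.006, 0.03],
  [0, 0, 0, 0, 0, 0.015, 0.03],
  [0, 0, 0, 0, 0, 0.024, 0.03],
  [0, 0, 0, 0, 0, 0.03, 0.03],
  [0, 0, 0, 0.0005, 0, 0.0325, 0.03],
])

```text
time: 14.15
tcp_pos: [0.4539, 0.2036, 0.123]
eef_rot: [-1.864, -2.528, 0.003]
force: [0.2, 0.1, -2.1]
gripper_width: 0.466
```

Request:
play_rows([
  [0, 0, 0, 0, 0, 0, 0.03],
  [0, 0, 0, 0, 0, 0, 0.03],
  [0, 0, 0, 0, 0, 0, 0.03],
  [0, 0, 0, 0, 0, 0, 0.03],
])

```text
time: 14.55
tcp_pos: [0.4549, 0.204, 0.1246]
eef_rot: [1.864, 2.528, 0.001]
force: [-0.1, -0.3, -1.0]
gripper_width: 0.467
```

```bash
python3 - <<'E'
from h import *
plan([.4544,.2034,.124],np.pi/2+.3)
t,s=eyes.snapshot('top'),eyes.snapshot('side')
q=lambda p,x:np.round(proj(p,x)[0],1)
for n,p in(('top',t),('side',s)): print(n,'rim',q(p,[.5662,.238,.085]),'tab top exp',q(p,[.5662,.238,.145]))
a=cv2.resize(t['frame'][130:200,170:240],None,fx=5,fy=5,interpolation=cv2.INTER_CUBIC)
b=cv2.resize(s['frame'][90:180,200:290],None,fx=5,fy=5,interpolation=cv2.INTER_CUBIC)
a=cv2.copyMakeBorder(a,0,100,0,0,0)
cv2.imwrite('pics/fin.png',np.hstack([a,b]))
E
```

```text
t 14.55 tcp [0.4549 0.204  0.1246] yaw 1.8710278675830192 toolz [ 0.0007  0.0003 -1.    ] grip 0.04286969541149081 F [-0.0525 -0.335  -1.0185]
turn [ 0.0007 -0.      0.0002] shift [-0.0004 -0.0007  0.0006]
top rim [200.5 166.3] tab top exp [198.1 162.3]
side rim [248.1 143.8] tab top exp [247.8 127.9]
```

View pics/fin.png

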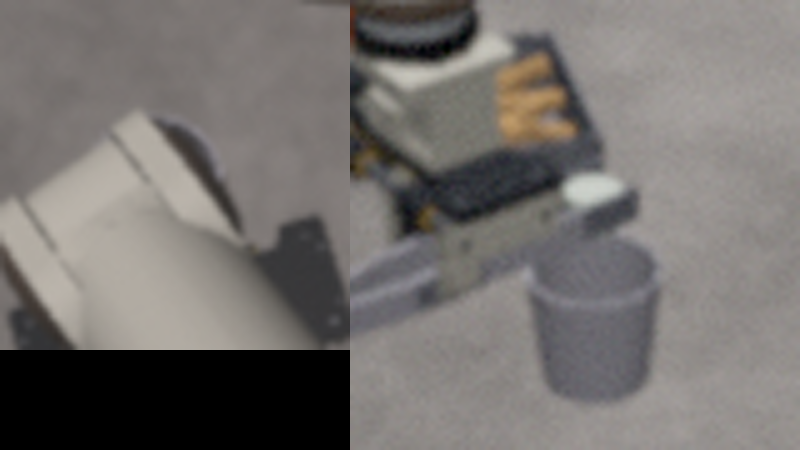

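The final view shows the tablet top at side pixel (249,127.6), against an expected (248,128) directly above the mouth centre at (249,144). Handing in.

```bash
python3 -c "
from h import *
print(job.job_done())"
```

```text
the job is handed in; nothing more can be done
None
```

I picked up the tongs half squeezed and closed them on the tablet; the jaws stopped at 42.5 mm. I lifted the tablet straight off the small blue holder and carried it to the cup. It is now held still in the tongs, its underside about 3 cm above the middle of the cup's mouth. The job was handed in at about 14.7 s.

**Position over the cup:** In the last side picture the tablet's top was about 1 pixel (roughly 3 mm) from where I expected it above the mouth centre. The top camera could not confirm this because the arm blocked its view.

**Grip and forces:** The opening held steady at 42.9 mm in the last reading. The readings I took never showed more than about 3 N on the tool.

**Holder, cup and tablet contact:** In the last picture I took of each, the holder and the cup were where they started. Only the tong pads were seen near the tablet.

**Unresolved:** My fits of how the tongs sat in the gripper disagreed by a few millimetres and 0.03–0.08 rad in pitch. I left enough clearance for that, and the grasp held.

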